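# Eject the microscope eyepiece from its lens dock and set it out for cleaning

## Robot

A 7-joint arm with a two-finger parallel gripper is mounted at the origin on the work surface. World frame = base frame: x ahead of the robot, y to its left, z up, the work surface at z = 0. Lengths are in m, angles in degrees, forces in N, time in s.
With the tool pointing down it reaches from about 0.425 to 0.975 m from the base axis. Payload 16.7 kg.
Tool frame: the origin (TCP) lies on the centre line of the jaws, within the pads' length; the fingertips stand r.tip_reach ahead of it and the grasp point (between the pads) lies 11 mm behind it (r.tip_reach is the distance from the TCP to the fingertips, in m); z points along the fingers, y is the line along which they close (so a half turn about z gives the same grasp; the last joint's range is limited). The gripper opens to 85 mm and grips with 20 to 120 N. Pads are 22 mm wide; open, the fingers measure 114 mm over their backs; the gripper's body (76 mm by 85 mm) begins 54 mm behind the grasp point. The pads swing forward as they close: fully open they stand 13 mm farther back than shut.
Start: joints at [59.158, 24.414, 4.234, 92.017, -1.954, 63.644, -3.845], TCP at [0.256, -0.625, 0.239] pointing down, gripper open.
Joint ranges: [-163.25, 163.25], [-28.42, 122.38], [-70.27, 78.77], [12.13, 141.07], [-58.53, 238.53], [9.26, 117.41], [-156.51, 156.51]. Speed limits (degrees/s): [108.29, 108.29, 136.94, 136.94, 172.46, 172.46, 172.46].

## Interface

Orientations are given as [roll, pitch, yaw] about the fixed x, y, z axes, in that order (R = Rz(yaw) Ry(pitch) Rx(roll)).
In Python, from cell import r, imaging gives the robot as it stands. Calls block until the motion is done:
- r.move_to(position, orientation): joint-space move of the TCP to a pose.
- r.servo_line(position, frame=None, vel=0.15, until_force=None): straight line of the TCP; frame=None keeps the orientation; vel is the mean speed in m/s. With until_force (N) it stops when the force on the tool has changed by that much, and returns True; else False.
- r.move_j(angles): joint-space move.
- r.command_gripper(opening, f_grip=None): finger opening in m; f_grip is the grip in N (None keeps the last); returns when the fingers have stopped.
- r.hold(seconds).
- r.inverse_kinematics(position, orientation): joint angles nearest the present ones, or None.
- imaging.capture(name): name is "side" or "top" or "wrist"; returns (picture, depth): 400x640x3 uint8, red, green, blue; 400x640 float32, m along the optical axis (not along the pixel's ray), 0 where there is no reading.
- imaging.camera_info(name): a dict with "K" (3x3 intrinsics, pixels), "rvec" (rotation vector, rad) and "tvec" (3), from world to camera coordinates, as OpenCV has them. Camera axes: x right, y down, z forward; pixel columns grow to the right and rows downward; lengths in m; the calibration is good to about 2 mm. A picture is of the moment at which its call begins: read the wrist's pose just before it. camera_info takes no time and is no camera call; for the wrist camera it gives the pose at the moment of the call.
A pose or a line that the arm cannot do raises r.MotionError and nothing moves.
- r.close_job(): hands the job in; it is judged then, once.
Readings, each from a call of its own:
- r.read_clock(): time.
- r.read_joint_positions(): joint angles.
- r.read_qd(): joint speeds.
- r.read_effort(): joint torques, N m.
- r.read_position(): TCP position.
- r.read_ee_rot(): TCP orientation.
- r.read_force(): force on the tool from outside, world axes, zero at the start.
- r.read_moment(): the same for the moment, N m.
- r.read_grip_width(): finger opening in m.
- r.read_gripper_force(): force on a finger pad.
Only numpy, scipy, OpenCV 4.12 (cv2) and the standard library are available. Lean on these libraries where they do the work, as an engineer would, in place of code of your own. Each camera call takes 0.05 s, during which the arm holds its last target. There are 200 camera calls.

## Task

Two lens docks stand on the lab bench; take the eyepiece, the wider of the two lenses, for cleaning. Press the eject lever of its dock fully down so that the eyepiece rises out of its well, then take it out and set it down gently, standing upright with its glass up, inside the round steel dish, and let go. Leave the slim objective in the other dock where it is.

Things in the scene. Friction and masses are not known exactly. Their poses are not given: they have to be found in the camera images.
- eyepiece: Black upright cylinder 48 mm tall, wide glass lens on top; head (upper 27 mm) 36 mm across, tube below 30 mm. Origin: centre of underside, z up. Starts sunk in a 39 mm well of a white block (dock, 80 x 84, 60 mm tall), top flush with the block's, so not graspable. Its dock's lever, pressed fully, raises it 30 mm straight up, and it stays up. 0.08 to 0.16 kg.
- paddle (a point): Centre of the top of the steel lever's black paddle (30 long, 36 wide, 6 mm thick) on the eyepiece's dock, on the side facing the robot, 107 mm from the well's axis; x points to the well. Starts 55 mm above the bench, sloping up 0.25 rad away from the block; fully down, at a stop, it is 23 mm above the bench, sloping down 0.25 rad. Pressing takes about 6 N; it stays where left.
- tray: The shallow round steel dish fixed to the bench: 140 mm across at the rim, 12 mm tall, its flat inner floor about 116 mm across and 4 mm above the bench. Origin at the centre of its underside.
- objective: The slim objective in the second dock, to be left alone: an upright bare-metal cylinder 26 mm across and 48 mm tall, tapering to a small lens at its top, sunk flush in a dock of the same form with its own lever. Origin at the centre of its underside, z up.

How it is judged:
By the outcome, as a careful person would: the job done as asked, in the order asked, and still so for the second after the job is handed in, with the robot touching nothing.
It also fails if it takes over 43 s, if anything falls off the work surface, if the arm or the gripper's body presses on something with over 40 N, if the wrist force passes 120 N, or if a joint passes its speed limit or range.

## Working session

There is one attempt and no reset: what is moved stays moved. The work goes in short steps, each a Python script; the robot and the scene stay as the last script left them, time stands still between calls to the robot, and variables do not carry over. Pictures are saved under pics/ and viewed, at most 10 in all, crops included, and the job is handed in when it is done.

```bash
mkdir -p pics; ls; python3 - <<'E'
from cell import r, imaging
import cv2,numpy as np
for n in ("side","top"):
    p,d=imaging.capture(n); np.savez(f"pics/{n}0.npz",p=p,d=d)
    cv2.imwrite(f"pics/{n}0.png",p[:,:,::-1])
    i=imaging.camera_info(n); R=cv2.Rodrigues(np.array(i["rvec"]))[0]
    print(n,np.array(i["K"]).tolist(),(-R.T@np.ravel(i["tvec"])).round(3),R[2].round(2),(d>0).mean())
print(r.tip_reach,r.read_clock(),r.read_ee_rot(),r.read_position())
E
```

```text
pics
side [[419.68126737968555, 0.0, 315.48956652788183], [0.0, 419.68126737968555, 198.4860013097352], [0.0, 0.0, 1.0]] [0.187 0.664 0.503] [ 0.42 -0.77 -0.48] 0.995921875
top [[458.9965714254658, 0.0, 321.00601033822875], [0.0, 458.9965714254658, 204.6529416863298], [0.0, 0.0, 1.0]] [ 0.483 -0.009  0.863] [ 0.08  0.   -1.  ] 0.99605078125
0.008 0.1 [-1.79937213e+02  4.20937463e-03  2.22758019e+01] [ 0.25574335 -0.62431439  0.23869077]
```

View pics/top0.png

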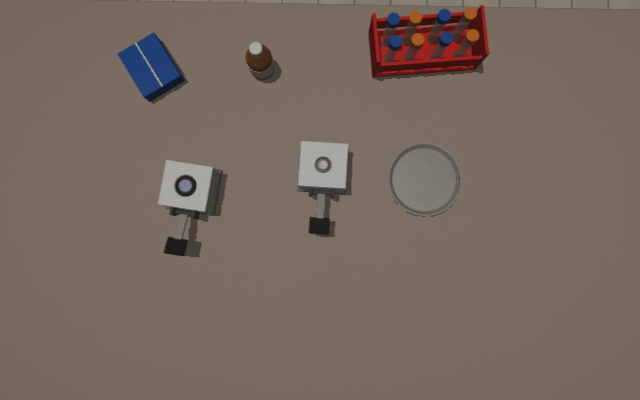

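View pics/side0.png

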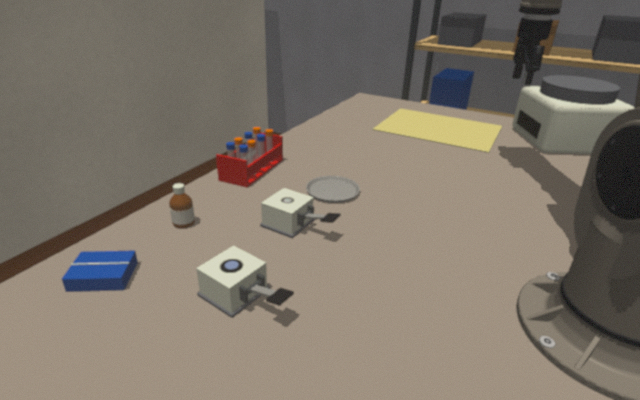

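The top view shows the eyepiece (dark ring) at about (185,186) with its paddle at (176,246), the objective at (323,164) with its paddle at (319,226), and the dish at (425,180). The side view agrees. Next I'll measure these positions.

```bash
cat > h.py <<'E'
from cell import r, imaging
import cv2,numpy as np
def cam(n):
    i=imaging.camera_info(n); return np.array(i["K"]),cv2.Rodrigues(np.array(i["rvec"]))[0],np.ravel(i["tvec"])
def ray(c,uv,z):
    K,R,t=c; o=-R.T@t; d=R.T@np.linalg.inv(K)@np.array([*uv,1.]); return o+d*(z-o[2])/d[2]
def blob(m,near,box=60):
    n,l,s,c=cv2.connectedComponentsWithStats(m.astype(np.uint8))
    k=1+np.argmin(np.linalg.norm(c[1:]-near,axis=1)+1e3*(s[1:,4]<40)); return l==k,s[k],c[k]
E
python3 - <<'E'
from h import *
seeds={"top":dict(well=(185,186),block=(187,187),pad=(176,246),obj=(323,164),oblock=(323,166),opad=(319,226),dish=(425,180)),
       "side":dict(well=(231,266),block=(231,268),pad=(280,296),obj=(288,201),oblock=(288,203),opad=(330,217),dish=(333,189))}
Z=dict(well=.06,block=.06,pad=.055,obj=.06,oblock=.06,opad=.055,dish=.012)
for n in ("top","side"):
    f=np.load(f"pics/{n}0.npz");p,d=f["p"],f["d"];c=cam(n);g=p.max(2)
    hsv=cv2.cvtColor(p,cv2.COLOR_RGB2HSV)
    for k,s in seeds[n].items():
        near=np.zeros(g.shape,bool);y,x=s[1],s[0];b=22 if 'pad' in k else 40; near[y-b:y+b,x-b:x+b]=1
        if 'pad' in k: m=(g<55)&near
        elif 'block' in k:
            print(n,k,"vals",p[y-18 if n=='top' else y+3,x-18].tolist()); m=(g>150)&near&(hsv[...,1]<60)
        elif k in('well',): b=14;near[:]=0;near[y-b:y+b,x-b:x+b]=1; m=(g<90)&near
        else: continue
        mm,st,ce=blob(m,s)
        cs,_=cv2.findContours(mm.astype(np.uint8),cv2.RETR_EXTERNAL,cv2.CHAIN_APPROX_NONE); ct=max(cs,key=cv2.contourArea)
        rc=cv2.minAreaRect(ct)
        P=ray(c,rc[0],Z[k]); q=[ray(c,u,Z[k])[:2].round(4).tolist() for u in cv2.boxPoints(rc)]
        print(n,k,st,ce.round(1),np.round(rc[0],1),"P",P.round(4),"size",np.linalg.norm(np.diff(q,axis=0),axis=1).round(3)[:2],"ang",np.degrees(np.arctan2(*(np.subtract(q[1],q[0])[::-1]))).round(1))
    if n=="top":
        K,R,t=c; v,u=np.mgrid[:400,:640]; X=(np.stack([u,v,np.ones_like(u)],-1)@np.linalg.inv(K).T*d[...,None]-t)@R
        print("table z",np.median(X[280:,200:500,2]),"tops",X[170,170],X[186,185],X[246,176],X[226,319],X[180,425])
        np.save("pics/X.npy",X)
        # dish
        e=cv2.Canny(p,40,100);y,x=np.nonzero(e);w=(np.hypot(x-425,y-180)>29)&(np.hypot(x-425,y-180)<41)
        el=cv2.fitEllipse(np.c_[x[w],y[w]].astype(np.float32));print(el,ray(c,el[0],.012))
        m=(X[...,2]>.006)&(np.hypot(u-425,v-180)<42)
        mm,st,ce=blob(m,(425,180));print("dish rim depth",st,ray(c,(st[0]+st[2]/2-.5,st[1]+st[3]/2-.5),.012))
        cv2.imwrite("pics/crop.png",cv2.resize(p[140:275,140:350,::-1],None,fx=3.8,fy=3.8,interpolation=cv2.INTER_CUBIC))
E
```

```text
top well [175 175  21  21 228] [185.2 185.4] [185. 185.] P [0.5794 0.2329 0.06  ] size [0.035 0.036] ang -89.0
top block vals [167, 166, 161]
top block [ 158  160   54   51 1674] [184.7 185.1] [184.7 185.2] P [0.5791 0.2334 0.06  ] size [0.079 0.084] ang -6.3
top pad [164 237  24  19 328] [175.6 246.4] [175.6 246.2] P [0.4718 0.2465 0.055 ] size [0.029 0.038] ang -6.2
top oblock vals [167, 167, 163]
top oblock [319 161   8   8  44] [322.8 164.3] [322.5 164.5] P [ 0.6202 -0.0086  0.06  ] size [0.012 0.013] ang -89.1
top opad [309 217  21  18 311] [319.2 225.8] [319.1 225.7] P [ 0.5121 -0.0046  0.055 ] size [0.029 0.035] ang -2.2
table z -0.0008533331629634402 tops [0.60565314 0.2606554  0.0597378 ] [0.57764781 0.23288471 0.05996465] [0.47205376 0.24660593 0.05220564] [ 0.51168342 -0.00435714  0.05228664] [ 0.60357899 -0.2023113   0.00415674]
((424.2181396484375, 179.86746215820312), (67.476806640625, 69.84618377685547), 161.7280731201172) [ 0.60270385 -0.19908632  0.012     ]
dish rim depth [388 142  75  74 862] [ 0.60530507 -0.20054822  0.012     ]
side well [221 261  21  11  76] [230.7 267.3] [231. 266.] P [0.5771 0.2349 0.06  ] size [0.034 0.027] ang -149.1
side block vals [216, 216, 196]
side block [ 191  228   80   80 3980] [227.1 255.2] [230.5 267.5] P [0.5753 0.2385 0.06  ] size [0.151 0.216] ang -148.7
side pad [268 290  24  14 134] [279.2 296.6] [279.7 296.2] P [0.469  0.2507 0.055 ] size [0.04  0.022] ang -99.6
side oblock vals [157, 156, 139]
side oblock [ 248  163   80   80 3521] [282.5 199.1] [287.5 202.5] P [0.6133 0.0012 0.06  ] size [0.204 0.359] ang -147.8
side opad [327 215   7   3  11] [330.1 215.7] [330. 216.] P [ 0.5129 -0.0042  0.055 ] size [0.012 0.008] ang -148.5
```

View pics/crop.png

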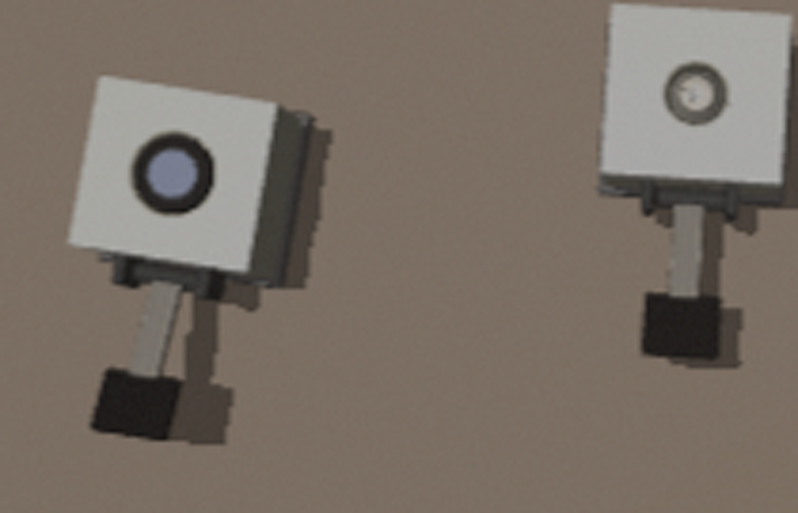

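The crop confirms it: the eyepiece (dark ring, blue glass) is in the left dock at about (0.5785, 0.2333). Its paddle is at about (0.4715, 0.2467), with yaw around -6.5°. Now I'll press the lever.

```bash
python3 - <<'E'
from h import *
O=[180,0,-6.5]; P=np.array([.4705,.2467])
r.move_to([*P,.20],O); print(r.read_clock(),r.read_position())
r.command_gripper(0.0); print("tip",r.tip_reach,r.read_clock())
r.servo_line([*P,.075],vel=.15)
print(r.servo_line([*P,.018],vel=.04,until_force=18), r.read_position(), r.read_force(), r.read_clock())
r.hold(.2); print(r.read_position(), r.read_force())
r.servo_line([*P,.17],vel=.2); print(r.read_clock())
p,d=imaging.capture("top"); q,_=imaging.capture("side"); np.savez("pics/t1.npz",p=p,d=d,q=q)
cv2.imwrite("pics/t1.png",np.hstack([cv2.resize(p[120:300,110:310,::-1],(400,360)),cv2.resize(q[200:350,140:340,::-1],(400,360))]))
E
```

```text
3.2417 [0.47083719 0.246189   0.19994261]
tip 0.008 4.0083
True [0.47099074 0.24699743 0.03270307] [-4.80567756 -4.63305832 23.42924792] 6.0
[0.47096473 0.24694784 0.03279642] [-3.99981107 -3.46475224 20.14457721]
7.0417
```

View pics/t1.png

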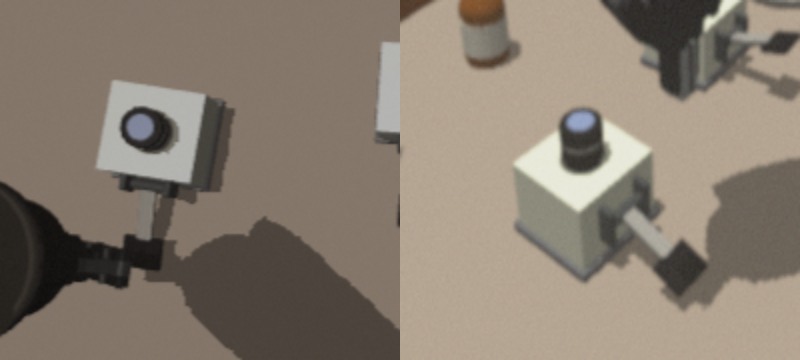

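The eyepiece head stands up out of the block and the lever slopes down at its stop (tip at z ≈ 25 mm). Next I'll refine the position from the raised glass, grasp and lift.

```bash
python3 - <<'E'
from h import *
f=np.load("pics/t1.npz");p=f["p"].astype(int);c=cam("top")
m=(p[...,2]>p[...,0]+15)&(p[...,2]>90); mm,s,ce=blob(m,(180,183)); G=ray(c,ce,.09)
K,R,t=c; v,u=np.nonzero(mm); X=(np.c_[u,v,np.ones_like(u)]@np.linalg.inv(K).T*f["d"][v,u][:,None]-t)@R
print(s,ce,G,"depth z",np.median(X[:,2]))
W=np.array([.5785,.2333])
if np.linalg.norm(G[:2]-W)<.006: W=(G[:2]+W)/2
else: raise SystemExit("mismatch")
O=[180,0,-6.5]
r.command_gripper(.066); r.servo_line([*W,.17],O,vel=.2)
print(r.servo_line([*W,.0725],vel=.1,until_force=8), r.read_position(), r.read_clock())
r.command_gripper(.0,25); print(r.read_grip_width(), r.read_gripper_force(), r.read_force(), r.read_clock())
r.servo_line([*W,.20],vel=.1); print(r.read_grip_width(), r.read_gripper_force(), r.read_force(),r.read_clock())
q,_=imaging.capture("side"); w,_=imaging.capture("wrist")
cv2.imwrite("pics/t2.png",np.hstack([cv2.resize(q[100:350,100:380,::-1],(400,357)),cv2.resize(w[:,:,::-1],(400,357))]))
E
```

```text
[173 177  14  13 131] [179.61068702 182.95419847] [0.57915456 0.23319772 0.09      ] depth z 0.09049531879331614
False [0.57921814 0.23345879 0.07313097] 9.6
0.03521212752298562 24.88290460256394 [-0.4926953  -0.68712043  3.09140493] 9.975
0.03489515163437199 25.092562557547353 [ 0.79591205  0.58517477 -1.36324702] 11.4
```

View pics/t2.png

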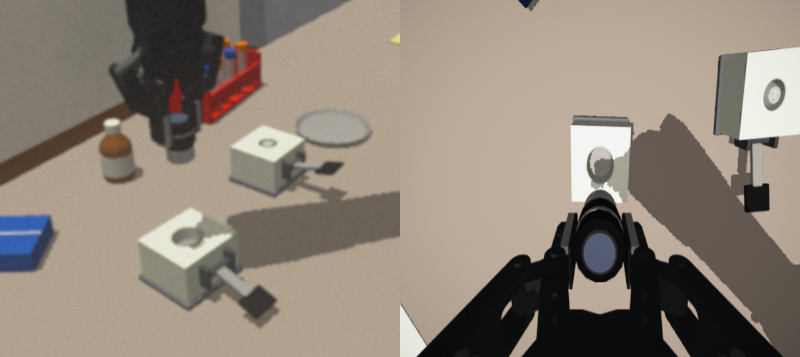

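The eyepiece is held upright between the pads, glass up, and the well is empty. Carrying it to the dish.

```bash
python3 - <<'E'
from h import *
D=np.array([.604,-.200])
r.move_to([*D,.20],[180,0,-6.5]); print(r.read_position(),r.read_grip_width(),r.read_clock())
r.servo_line([*D,.052],vel=.12); r.hold(.2)
print(r.servo_line([*D,.031],vel=.02,until_force=2.5), r.read_position(), r.read_ee_rot(), r.read_force(), r.read_clock())
q,_=imaging.capture("side")
cv2.imwrite("pics/t3.png",cv2.resize(q[100:250,220:440,::-1],(660,450)))
E
```

```text
[ 0.60448645 -0.19828887  0.2001441 ] 0.035060613923426236 13.1
True [ 0.60394269 -0.20015705  0.03521537] [ 1.79988563e+02  2.01059031e-02 -6.50905036e+00] [-1.14999471 -1.14720152  6.70333338] 15.475
```

View pics/t3.png

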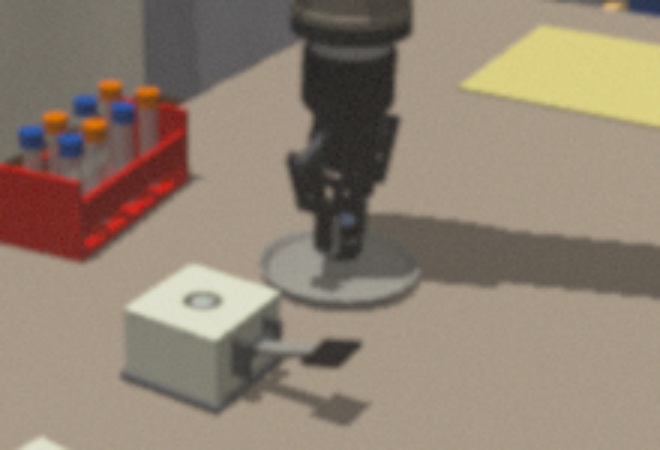

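The eyepiece is on the dish floor near its centre, with contact at TCP z = 35.2 mm as expected. I'll release it and retreat.

```bash
python3 - <<'E'
from h import *
D=np.array([.604,-.200])
r.command_gripper(.062); r.hold(.2)
r.servo_line([*D,.20],vel=.12); r.move_to([.45,-.42,.25],[180,0,-6.5]); r.hold(.3); print(r.read_clock(),r.read_force())
q,_=imaging.capture("side");p,d=imaging.capture("top")
c=cam("top");pi=p.astype(int);m=(pi[...,2]>pi[...,0]+15)&(pi[...,2]>90);m[:,:370]=0;m[:130]=0
mm,s,ce=blob(m,(425,178));K,R,t=c;v,u=np.nonzero(mm);X=(np.c_[u,v,np.ones_like(u)]@np.linalg.inv(K).T*d[v,u][:,None]-t)@R
print(s,ray(c,ce,.052),np.median(X[:,2]))
cv2.imwrite("pics/t4.png",np.hstack([cv2.resize(q[130:280,220:400,::-1],(400,333)),cv2.resize(p[120:270,290:470,::-1],(400,333))]))
E
```

```text
18.9833 [ 0.45943625 -0.38816118 -0.07820248]
[424 171  12  12 117] [ 0.60343014 -0.19947841  0.052     ] 0.05212808145417475
```

View pics/t4.png

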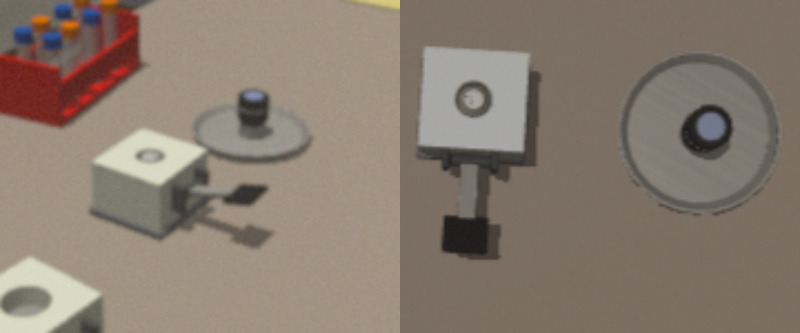

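The eyepiece stands upright, glass up, centred in the dish (top at 52 mm). The objective and its lever are untouched and the arm is clear.

```bash
python3 -c "
from cell import r
print(r.close_job())"
```

```text
the job is handed in; nothing more can be done
None
```

The eyepiece was ejected and is standing upright, glass up, in the steel dish; the objective was left alone, and I handed the job in at about 19 s.

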